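Kit the parts for a robot joint

TASK

Gather the parts for the joint rebuild into the black caddy, each upright in its own coloured compartment: the steel roller in the pink one, the yellow collar in the blue one, the aluminium hub in the white one and the black servo in the green one. Set each part down gently without dropping it, standing flat on the compartment's floor, and let go. Leave the red collar and the blue servo where they stand: they belong to another joint.

Things in the scene. Friction and masses are not known exactly. Their poses are not given: they have to be found in the camera images.
- roller: steel roller: a solid dark-brown steel cylinder standing on end, diameter 44 mm, height 50 mm, about 0.6 kg. Origin: centre of its underside; z is its axis, up.
- yellow_collar: yellow collar: a plain upright tube, outside diameter 50 mm, bore 34 mm, height 40 mm, about 50 g, bright yellow plastic. Origin: centre of its underside; z is its axis, up. It belongs in the kit.
- hub: flanged hub: bare aluminium, a flange of diameter 50 mm and 8 mm thick below, a boss of diameter 28 mm above it, 48 mm high overall, about 110 g. Origin: centre of the flange's underside; z is its axis, up. Grip it by the boss.
- black_servo: black servo: upright, black case 40 (x) x 20 (y) x 40 (z) mm, ears 54 mm long in x at height 29 mm, brass shaft and white horn on top to 45 mm; about 60 g. Origin: centre of its underside; x along the long side, z up. Grip it across the 20 mm width (y). It belongs in the kit.
- red_collar: red collar: a plain upright tube, outside diameter 50 mm, bore 34 mm, height 40 mm, about 50 g, red plastic. Origin: centre of its underside; z is its axis, up. It does not belong in the kit: leave it.
- blue_servo: blue servo: upright, blue case 40 (x) x 20 (y) x 40 (z) mm, ears 54 mm long in x at height 29 mm, brass shaft and white horn on top to 45 mm; about 60 g. Origin: centre of its underside; x along the long side, z up. Grip it across the 20 mm width (y). It does not belong in the kit: leave it.
- pink_cell: pink caddy compartment: fixed square open tray, 82 mm outside, 76 mm inside, 3 mm walls and floor, rim 16 mm above the underside. Origin: centre of underside, 4 mm above the table (inner floor 7 mm above the table). x, y along its sides, z up. The four sit 96 mm apart, two by two, in a black 200 mm square frame 12 mm high; colours change corners, the caddy its place and yaw.
- blue_cell: blue caddy compartment: fixed square open tray, 82 mm outside, 76 mm inside, 3 mm walls and floor, rim 16 mm above the underside. Origin: centre of underside, 4 mm above the table (inner floor 7 mm above the table). x, y along its sides, z up. The four sit 96 mm apart, two by two, in a black 200 mm square frame 12 mm high; colours change corners, the caddy its place and yaw.
- green_cell: green caddy compartment: fixed square open tray, 82 mm outside, 76 mm inside, 3 mm walls and floor, rim 16 mm above the underside. Origin: centre of underside, 4 mm above the table (inner floor 7 mm above the table). x, y along its sides, z up. The four sit 96 mm apart, two by two, in a black 200 mm square frame 12 mm high; colours change corners, the caddy its place and yaw.
- white_cell: white caddy compartment: fixed square open tray, 82 mm outside, 76 mm inside, 3 mm walls and floor, rim 16 mm above the underside. Origin: centre of underside, 4 mm above the table (inner floor 7 mm above the table). x, y along its sides, z up. The four sit 96 mm apart, two by two, in a black 200 mm square frame 12 mm high; colours change corners, the caddy its place and yaw.
There are look-alikes about, which are no part of the job. What is shaped like the roller but purple or turquoise is not meant.

How it is judged:
At the end, for the whole second after the job is handed in: Roller in pink, yellow collar in blue, hub in white, black servo in green: each within 4 mm of its floor, upright within 0.12 rad, centre within 24 mm of the compartment's (servo 34 mm), released, at rest (under 0.02 m/s). Red collar and blue servo moved under 20 mm (horizontal distance between roller and pink_cell below 0.024 m and z of roller in the frame of pink_cell between -0.001 and 0.007 m and angle between each of roller, yellow_collar, hub, black_servo's own z axis and vertical below 0.12 rad and linear speed of each of roller, yellow_collar, hub, black_servo below 0.02 m/s and contact force between the fingers and roller below 0.1 N and horizontal distance between yellow_collar and blue_cell below 0.024 m and z of yellow_collar in the frame of blue_cell between -0.001 and 0.007 m and contact force between the fingers and yellow_collar below 0.1 N and horizontal distance between hub and white_cell below 0.024 m and z of hub in the frame of white_cell between -0.001 and 0.007 m and contact force between the fingers and hub below 0.1 N and horizontal distance between black_servo and green_cell below 0.034 m and z of black_servo in the frame of green_cell between -0.001 and 0.007 m and contact force between the fingers and black_servo below 0.1 N and distance of each of red_collar, blue_servo from where it was at the start of the episode below 0.02 m); the robot touches nothing.
It fails at once if the red collar, which does not belong, is moved by 20 mm or tipped over (distance of red_collar from where it was at the start of the episode above 0.02 m or angle between red_collar's own z axis and vertical above 0.3 rad).
It fails at once if the blue servo, which does not belong, is moved by 20 mm or tipped over (distance of blue_servo from where it was at the start of the episode above 0.02 m or angle between blue_servo's own z axis and vertical above 0.3 rad).
It fails at once if a part is dropped or thrown (over 0.5 m/s with no finger on it, as after a fall of 13 mm) ((linear speed of roller above 0.5 m/s and contact force between the fingers and roller below 0.05 N) or (linear speed of yellow_collar above 0.5 m/s and contact force between the fingers and yellow_collar below 0.05 N) or (linear speed of hub above 0.5 m/s and contact force between the fingers and hub below 0.05 N) or (linear speed of black_servo above 0.5 m/s and contact force between the fingers and black_servo below 0.05 N)).
It also fails if it takes over 112 s, if anything falls off the work surface, if the arm or the gripper's body presses on something with over 40 N, if the wrist force passes 120 N, or if a joint passes its speed limit or range.

ROBOT

A 6-joint arm with a two-finger parallel gripper is mounted at the origin on the work surface. World frame = base frame: x ahead of the robot, y to its left, z up, the work surface at z = 0. Lengths are in m, angles in rad, forces in N, time in s.
With the tool pointing down it reaches from about 0.3 to 0.775 m from the base axis. Payload 14.6 kg.
Tool frame: the origin (TCP) lies midway between the tips of the shut fingers; the grasp point (between the pads) lies 19 mm behind it (ctrl.hold_point_z is the distance from the TCP to the grasp point, in m); z points along the fingers, x is the direction in which the jaws open and shut, and the axes are right-handed (so a half turn about z gives the same grasp; the last joint's range is limited). The gripper opens to 94 mm and grips with 3 to 60 N. Pads are 16 mm wide; open, the fingers measure 119 mm over their backs; the gripper's body (75 mm by 177 mm) begins 78 mm behind the grasp point.
Start: joints at [1.155, 0.3, 1.521, -0, 1.321, -0.067], TCP at [0.188, 0.517, 0.205] pointing down, gripper open.
Joint ranges: [-3.03, 3.03], [-0.79, 2.21], [0.23, 2.52], [-1.04, 4.18], [0, 3.07], [-2.55, 2.55]. Speed limits (rad/s): [2.22, 2.22, 2.57, 3.14, 3.14, 3.14].

INTERFACE

Orientations are given as [roll, pitch, yaw] about the fixed x, y, z axes, in that order (R = Rz(yaw) Ry(pitch) Rx(roll)).
In Python, from station import ctrl, viewer, ticket, nets gives the robot as it stands.
- The arm moves only by the tool carry_out, never from a script. Its argument "commands" is one flat list of numbers, 7 for each row, row after row: the closure, from -1 (fully open) to 1 (shut), so that 0 is half open, then the shift along the world's x, y, z in cm, then the turn, a rotation vector about the world's x, y, z in rad. In form: [gripper, tx, ty, tz, ax, ay, az, gripper, tx, ty, tz, ax, ay, az, ...]. A call has 1 to 12 rows; each row is the pose to reach, as a shift and turn from the pose measured when the call began; what a row does not reach only later rows make up. A row lasts 1/12 s, in which the tool goes at most 41.7 mm and 7.16 degrees, less where a joint would pass 70% of its speed; a pose out of reach is approached as far as the arm can. A call with a gripper value outside its range is refused whole. The fingers move at their own pace and stop on an object; "force" is the grip in N (left out, the last holds). Time passes only in rows, so rows that repeat a pose let the fingers close. It gives the time, the measured TCP pose, the force and the opening at its end, in the units of the state.
- ctrl.get_obs(): the state, without advancing time (a new reading comes with each control period).
- viewer.camera(name): name is "scene" or "top" or "wrist"; returns (picture, depth): 400x640x3 uint8, blue, green, red; 400x640 float32, m along the optical axis (not along the pixel's ray), 0 where there is no reading.
- viewer.camera_info(name): a dict with "fx", "fy", "cx", "cy" (pixels), "D" ([k1, k2, p1, p2, k3] as OpenCV has them; the pictures are not rectified), "R" (3x3) and "t" (3): a world point X has camera coordinates R X + t. Camera axes: x right, y down, z forward; pixel columns grow to the right and rows downward; lengths in m; the calibration is good to about 2 mm. A picture is of the moment at which its call begins: read the wrist's pose just before it. camera_info takes no time and is no camera call; for the wrist camera it gives the pose at the moment of the call.
- ticket.hand_in(): hands the job in, once; it reports no verdict.
Trained networks look in the newest picture that a camera, given by its name, has taken for a name from the list of things; names that differ only in an ending like _2 or _b are one class to them, and where a whole thing is asked for, a point or a joint stands for the part that bears it (a point fixed in the world has none). Each returns a list of dicts, best first, with "confidence" (0 to 1); they miss things now and then, are a little off and sometimes report something else, mostly with a low value. They report only what shows in the picture. A call takes as long as a camera call. They do not tell look-alikes from the thing itself.
- nets.silhouettes(camera, thing): "region" (400x640 bool, what is visible of it) and "extent" ([left, top, right, bottom] in pixels, round what is visible of it).
The state is a dict: "time_s": time; "qpos": joint angles; "joint_vel": joint speeds; "tau": joint torques, N m; "ee_pos": TCP position; "eef_rot": TCP orientation; "force": force on the tool from outside, world axes, zero at the start; "moment": the same for the moment, N m; "grip_width": finger opening in m.
Only numpy, scipy, OpenCV 4.12 (cv2) and the standard library are available. Lean on these libraries where they do the work, as an engineer would, in place of code of your own. Each camera call takes 0.05 s, during which the arm holds its last target. There are 200 camera calls.

## Working session

There is one attempt and no reset: what is moved stays moved. The work goes in short steps, Python scripts to look and compute and a tool call to move; the robot and the scene stay as the last step left them, time stands still between calls to the robot, and variables do not carry over. Pictures are saved under pics/ and viewed, about 12 in all and at most 16, crops included, and the job is handed in when it is done.

Besides the shell and the picture viewer there is one more tool, called after "Call:" as a command line: name --argument value ..., lists and objects as JSON in quotes. carry_out: Moves the arm, as the interface text tells. Its arguments: {"type":"object","properties":{"commands":{"type":"array","items":{"type":"number"}},"force":{"type":"number"}},"required":["commands"]}

```bash
mkdir -p pics; ls; cat > h.py <<'E'
import numpy as np, cv2
from station import ctrl, viewer, ticket, nets
def cloud(name,depth,info=None):
    i=info or viewer.camera_info(name)
    K=np.array([[i['fx'],0,i['cx']],[0,i['fy'],i['cy']],[0,0,1.]])
    v,u=np.mgrid[0:400,0:640]
    p=cv2.undistortPoints(np.stack([u,v],-1).reshape(-1,1,2).astype(float),K,np.array(i['D'],float)).reshape(400,640,2)
    c=np.dstack([p*depth[...,None],depth])
    return (c-np.array(i['t']))@np.array(i['R'])   # R^T (c-t)
E
python3 - <<'E'
from h import *
o=ctrl.get_obs(); print({k:np.round(v,3) for k,v in o.items()}, ctrl.hold_point_z)
for n in ['top','scene']:
    im,d=viewer.camera(n); cv2.imwrite(f'pics/{n}0.png',im); np.savez(f'{n}0.npz',im=im,d=d)
    P=cloud(n,d); i=viewer.camera_info(n); print(n,i['fx'],'cam at',-np.array(i['R']).T@np.array(i['t']))
    for t in ['roller','yellow_collar','hub','black_servo','red_collar','blue_servo','pink_cell','blue_cell','green_cell','white_cell']:
        for r in nets.silhouettes(n,t)[:4]:
            m=r['region']&(d>0); q=P[m]
            if len(q)==0: continue
            zt=np.percentile(q[:,2],97); top=q[q[:,2]>zt-.006]
            print(t,round(r['confidence'],2),r['extent'],'med',np.median(q,0).round(3),'ztop',zt.round(3),'topmid',((top.max(0)+top.min(0))/2).round(3),np.ptp(top,0).round(3),'bgr',im[m].mean(0).round())
E
```

```text
pics
{'time_s': np.float64(0.0), 'qpos': array([ 1.155,  0.3  ,  1.522,  0.   ,  1.321, -0.067]), 'joint_vel': array([-0.002,  0.   ,  0.003,  0.001, -0.001,  0.001]), 'tau': array([-3.0000e-03, -5.3180e+01, -3.5273e+01,  7.1000e-02,  2.5000e-02,
       -0.0000e+00]), 'ee_pos': array([0.188, 0.517, 0.205]), 'eef_rot': array([-3.142e+00,  1.000e-03,  1.222e+00]), 'force': array([0.445, 0.345, 1.158]), 'moment': array([0.007, 0.005, 0.011]), 'grip_width': np.float64(0.094)} 0.0188
top 426.9924116567594 cam at [ 0.32446854 -0.04058009  1.22519241]
roller 0.82 [442.8, 206.6, 464.0, 223.7] med [ 0.45  -0.433  0.049] ztop 0.055 topmid [ 0.452 -0.438  0.054] [0.04  0.044 0.011] bgr [98. 45. 79.]
roller 0.71 [438.6, 169.9, 457.0, 191.4] med [ 0.559 -0.414  0.05 ] ztop 0.054 topmid [ 0.561 -0.421  0.052] [0.041 0.04  0.008] bgr [101. 105.  33.]
roller 0.49 [414.4, 197.0, 435.6, 215.6] med [ 0.479 -0.35   0.049] ztop 0.054 topmid [ 0.481 -0.352  0.052] [0.037 0.044 0.008] bgr [36. 38. 43.]
roller 0.47 [420.9, 229.9, 437.0, 245.9] med [ 0.39  -0.359  0.049] ztop 0.054 topmid [ 0.391 -0.366  0.0
[... 3452 characters left out ...]
9, 170.5] med [0.432 0.14  0.008] ztop 0.021 topmid [0.437 0.137 0.019] [0.09  0.088 0.009] bgr [113.  94. 170.]
blue_cell 0.97 [385.0, 129.6, 425.6, 157.8] med [0.442 0.241 0.008] ztop 0.021 topmid [0.446 0.233 0.019] [0.088 0.089 0.009] bgr [135.  75.  39.]
blue_cell 0.68 [352.2, 138.5, 394.3, 169.0] med [0.432 0.14  0.008] ztop 0.02 topmid [0.436 0.137 0.019] [0.092 0.087 0.009] bgr [114.  94. 170.]
green_cell 0.95 [369.4, 160.7, 412.5, 196.3] med [0.529 0.133 0.008] ztop 0.021 topmid [0.533 0.13  0.019] [0.088 0.091 0.009] bgr [ 69. 119.  54.]
white_cell 0.55 [401.8, 151.4, 449.6, 185.5] med [0.538 0.231 0.008] ztop 0.02 topmid [0.542 0.226 0.019] [0.089 0.09  0.009] bgr [166. 173. 175.]
```

```bash
python3 - <<'E'
from h import *
z=np.load('top0.npz'); im=z['im']; P=cloud('top',z['d'])
c=cv2.resize(im[130:260,190:480],None,fx=2.7,fy=2.7,interpolation=cv2.INTER_CUBIC); cv2.imwrite('pics/topcrop.png',c)
# servo yaw: pixels z>0.022 near servo
for n,nm in [('top0.npz','top'),('scene0.npz','scene')]:
  z=np.load(n);P=cloud(nm,z['d'])
  for t,c in [('black',(.463,-.072)),('blue',(.606,-.337))]:
    q=P[(np.hypot(P[...,0]-c[0],P[...,1]-c[1])<.04)&(P[...,2]>.033)]
    r=cv2.minAreaRect((q[:,:2]*1000).astype(np.float32)); print(nm,t,np.round(r[0],1),np.round(r[1],1),round(r[2],1))
  q=P[(P[...,2]<.03)&(P[...,2]>.0145)&(P[...,1]>.0)&(P[...,1]<.4)&(P[...,0]>.35)&(P[...,0]<.65)]
  r=cv2.minAreaRect((q[:,:2]*1000).astype(np.float32)); print('caddy',r)
E
```

```text
top black [463.5 -68.6] [49.4 20.4] 65.9
top blue [ 602.9 -336.3] [46.3 21.2] 10.5
caddy ((488.67266845703125, 182.90475463867188), (199.7982177734375, 200.3576202392578), 85.45169830322266)
scene black [462.3 -74.6] [46.6 21.7] 60.8
scene blue [ 607.  -337.7] [40.8 20.6] 10.4
caddy ((490.8132629394531, 181.87635803222656), (200.90321350097656, 197.42591857910156), 86.29437255859375)
```

View pics/topcrop.png

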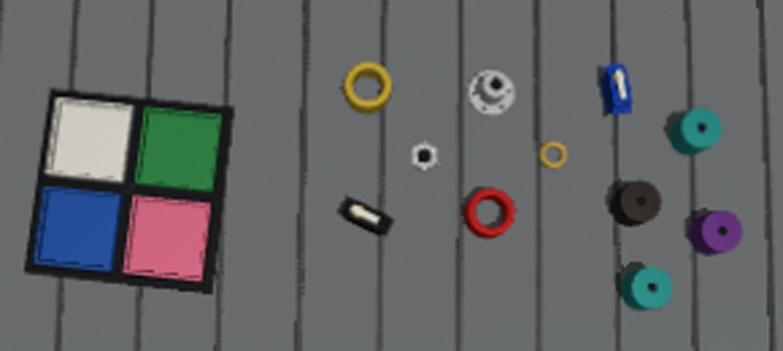

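Pink at bottom right of the caddy, and the dark-brown roller at crop (635,202) with turquoise and purple rollers around it. The nut at (425,155) and the washer at (553,153) are just clutter. Going for the roller first, jaws at -75° to clear its neighbours.

Call:
carry_out --commands '[-1,29.4,-87.1,-5.5,0,0,-2.53,-1,29.4,-87.1,-5.5,0,0,-2.53,-1,29.4,-87.1,-5.5,0,0,-2.53,-1,29.4,-87.1,-5.5,0,0,-2.53,-1,29.4,-87.1,-5.5,0,0,-2.53,-1,29.4,-87.1,-5.5,0,0,-2.53,-1,29.4,-87.1,-5.5,0,0,-2.53,-1,29.4,-87.1,-5.5,0,0,-2.53,-1,29.4,-87.1,-5.5,0,0,-2.53,-1,29.4,-87.1,-5.5,0,0,-2.53,-1,29.4,-87.1,-5.5,0,0,-2.53,-1,29.4,-87.1,-5.5,0,0,-2.53]'

```text
time_s: 2.1
ee_pos: [0.3477, 0.0419, 0.1759]
eef_rot: [-3.141, -0.001, -0.284]
force: [0.5, 1.5, -0.3]
grip_width: 0.094
```

Call:
carry_out --commands '[-1,13.4,-39.6,-4.6,0,0,-1.025,-1,13.4,-39.6,-4.6,0,0,-1.025,-1,13.4,-39.6,-4.6,0,0,-1.025,-1,13.4,-39.6,-4.6,0,0,-1.025,-1,13.4,-39.6,-4.6,0,0,-1.025,-1,13.4,-39.6,-4.6,0,0,-1.025,-1,13.4,-39.6,-4.6,0,0,-1.025,-1,13.4,-39.6,-4.6,0,0,-1.025,-1,13.4,-39.6,-4.6,0,0,-1.025,-1,13.4,-39.6,-4.6,0,0,-1.025,-1,13.4,-39.6,-4.6,0,0,-1.025,-1,13.4,-39.6,-4.6,0,0,-1.025]'

```text
time_s: 3.1
ee_pos: [0.4814, -0.3556, 0.1286]
eef_rot: [3.141, 0.0, -1.311]
force: [-0.1, 1.1, 0.7]
grip_width: 0.0944
```

```bash
cat > wr.py <<'E'
import sys
from h import *
i=viewer.camera_info('wrist'); im,d=viewer.camera('wrist'); cv2.imwrite(f'pics/{sys.argv[1]}.png',im)
P=cloud('wrist',d,i); np.savez('w.npz',im=im,P=P)
o=ctrl.get_obs(); print(o['ee_pos'].round(4),o['eef_rot'].round(3))
c=np.array([float(sys.argv[2]),float(sys.argv[3])]); h=float(sys.argv[4])
m=(np.hypot(P[...,0]-c[0],P[...,1]-c[1])<.045)&(abs(P[...,2]-h)<.005)&(d>0)
q=(P[m][:,:2]*1000).astype(np.float32)
print(len(q),'enclosing',cv2.minEnclosingCircle(q),'rect',cv2.minAreaRect(q),'bgr',im[m].mean(0).round())
E
python3 wr.py w1 .482 -.354 .05
```

```text
[ 0.4814 -0.3541  0.1291] [ 3.141 -0.    -1.31 ]
2524 enclosing ((480.28204345703125, -355.14581298828125), 21.906417846679688) rect ((480.5989074707031, -355.228271484375), (43.10052490234375, 42.41999053955078), 14.745919227600098) bgr [48. 50. 55.]
```

View pics/w1.png

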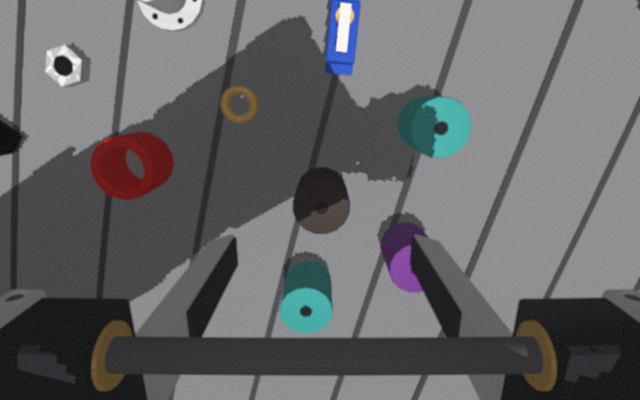

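The depth fit puts the roller at (0.4805, -0.355), radius 22, which matches. The fingers clear the purple and turquoise ones, so I'll descend and grip.

Call:
carry_out --commands '[-1,-0.1,-0.1,-4,0,0,0,-1,-0.1,-0.1,-7,0,0,0,-1,-0.1,-0.1,-9.5,0,0,0,-1,-0.1,-0.1,-11.1,0,0,0,-1,-0.1,-0.1,-11.1,0,0,0,1,-0.1,-0.1,-11.1,0,0,0,1,-0.1,-0.1,-11.1,0,0,0,1,-0.1,-0.1,-11.1,0,0,0,1,-0.1,-0.1,-11.1,0,0,0,1,-0.1,-0.1,-11.1,0,0,0,1,-0.1,-0.1,-11.1,0,0,0,1,-0.1,-0.1,-11.1,0,0,0]' --force 45

```text
time_s: 4.15
ee_pos: [0.4804, -0.3552, 0.0184]
eef_rot: [3.142, -0.0, -1.31]
force: [0.6, -0.4, 0.2]
grip_width: 0.0511
```

Call:
carry_out --commands '[1,0,0,0,0,0,0,1,0,0,0,0,0,0,1,0,0,0,0,0,0,1,0,0,1,0,0,0,1,0,0,3,0,0,0,1,0,0,6,0,0,0,1,0,0,9,0,0,0,1,0,0,11,0,0,0,1,0,0,11,0,0,0]'

```text
time_s: 4.9
ee_pos: [0.4818, -0.3563, 0.1332]
eef_rot: [-3.138, -0.006, -1.31]
force: [1.1, -0.8, -5.2]
grip_width: 0.0431
```

Call:
carry_out --commands '[1,-1,4,0.5,0,0,0.04,1,-2,8,0.5,0,0,0.08,1,-2,12,0.5,0,0,0.12,1,-2,16,0.5,0,0,0.16,1,-2,20,0.5,0,0,0.2,1,-2,24,0.5,0,0,0.25,1,-2.5,28,0.5,0,0,0.3,1,-3,32,0.5,0,0,0.34,1,-3.5,36,0.5,0,0,0.38,1,-4,40,0.5,0,0,0.41,1,-4.3,44,0.5,0,0,0.43,1,-4.5,46.5,0.5,0,0,0.44]'

```text
time_s: 5.9
ee_pos: [0.4353, 0.1115, 0.137]
eef_rot: [-3.139, -0.005, -0.868]
force: [0.8, -0.7, -6.2]
grip_width: 0.0432
```

Call:
carry_out --commands '[1,0.2,2,0,0,0,0,1,0.2,2.6,-2,0,0,0,1,0.2,2.6,-4.5,0,0,0,1,0.2,2.6,-7,0,0,0,1,0.2,2.6,-9,0,0,0,1,0.2,2.6,-10,0,0,0,1,0.2,2.6,-10.6,0,0,0,1,0.2,2.6,-10.9,0,0,0,1,0.2,2.6,-11.1,0,0,0,1,0.2,2.6,-11.15,0,0,0,1,0.2,2.6,-11.2,0,0,0]'

```text
time_s: 6.82
ee_pos: [0.4378, 0.1376, 0.0257]
eef_rot: [-3.138, -0.005, -0.868]
force: [0.6, -0.3, -5.5]
grip_width: 0.0432
```

Call:
carry_out --commands '[1,0,0,-0.05,0,0,0,1,0,0,-0.1,0,0,0,1,0,0,-0.1,0,0,0]'

```text
time_s: 7.07
ee_pos: [0.4383, 0.1377, 0.0255]
eef_rot: [-3.136, -0.006, -0.868]
force: [-1.2, -0.8, 2.4]
grip_width: 0.0436
```

Call:
carry_out --commands '[-0.1,0,0,0,0,0,0,-0.1,0,0,0,0,0,0,-0.5,0,0,0,0,0,0,-1,0,0,0,0,0,0,-1,0,0,0,0,0,0,-1,0,0,1,0,0,0,-1,0,0,4,0,0,0,-1,0,0,8,0,0,0,-1,0,0,11,0,0,0]'

```text
time_s: 7.82
ee_pos: [0.4383, 0.1378, 0.1385]
eef_rot: [-3.135, -0.007, -0.868]
force: [-0.4, -0.1, 0.0]
grip_width: 0.0931
```

Call:
carry_out --commands '[-1,16.2,-20.8,-1.8,0.001,0.0095,0,-1,16.2,-20.8,-1.8,0.001,0.0095,0,-1,16.2,-20.8,-1.8,0.001,0.0095,0,-1,16.2,-20.8,-1.8,0.001,0.0095,0,-1,16.2,-20.8,-1.8,0.001,0.0095,0,-1,16.2,-20.8,-1.8,0.001,0.0095,0,-1,16.2,-20.8,-1.8,0.001,0.0095,0,-1,16.2,-20.8,-1.8,0.001,0.0095,0,-1,16.2,-20.8,-1.8,0.001,0.0095,0]'

```text
time_s: 8.57
ee_pos: [0.6001, -0.0705, 0.1206]
eef_rot: [3.141, 0.001, -0.869]
force: [-0.1, 0.1, 0.5]
grip_width: 0.094
```

```bash
python3 wr.py w2 .6005 -.070 .04
```

```text
[ 0.5999 -0.0698  0.1208] [ 3.141e+00  1.000e-03 -8.680e-01]
1841 enclosing ((599.8426513671875, -69.44065856933594), 25.052640914916992) rect ((600.1911010742188, -69.37349700927734), (49.00654983520508, 49.16210174560547), 35.35524368286133) bgr [ 51. 109. 129.]
```

Call:
carry_out --commands '[-1,0,0,-4,0,0,0,-1,0,0,-7,0,0,0,-1,0,0,-9.5,0,0,0,-1,0,0,-10.5,0,0,0,-1,0,0,-10.5,0,0,0,1,0,0,-10.5,0,0,0,1,0,0,-10.5,0,0,0,1,0,0,-10.5,0,0,0,1,0,0,-10.5,0,0,0,1,0,0,-10.5,0,0,0,1,0,0,-10.5,0,0,0,1,0,0,-10.5,0,0,0]' --force 15

```text
time_s: 9.62
ee_pos: [0.6, -0.0698, 0.0161]
eef_rot: [3.141, 0.0, -0.868]
force: [-0.5, -0.5, 1.0]
grip_width: 0.0511
```

Call:
carry_out --commands '[1,0,0,0,0,0,0,1,0,0,0,0,0,0,1,0,0,0,0,0,0,1,0,0,1,0,0,0,1,0,0,3,0,0,0,1,0,0,6,0,0,0,1,0,0,9,0,0,0,1,0,0,11,0,0,0,1,0,0,11,0,0,0]'

```text
time_s: 10.37
ee_pos: [0.6018, -0.0701, 0.1316]
eef_rot: [-3.137, -0.005, -0.868]
force: [-0.4, -0.0, -0.5]
grip_width: 0.0503
```

Call:
carry_out --commands '[1,-1.5,3,0.4,0.001,0.007,0,1,-3.3,6.5,0.4,0.001,0.007,0,1,-5,10,0.4,0.001,0.007,0,1,-7,13.5,0.4,0.001,0.007,0,1,-8.8,17,0.4,0.001,0.007,0,1,-10.6,20.5,0.4,0.001,0.007,0,1,-12.4,24,0.4,0.001,0.007,0,1,-14,27,0.4,0.001,0.007,0,1,-15,29,0.4,0.001,0.007,0,1,-15.5,30,0.4,0.001,0.007,0,1,-15.7,30.4,0.4,0.001,0.007,0,1,-15.7,30.4,0.4,0.001,0.007,0]'

```text
time_s: 11.37
ee_pos: [0.4448, 0.2339, 0.1355]
eef_rot: [3.141, -0.0, -0.867]
force: [0.1, -0.8, 0.4]
grip_width: 0.0501
```

Call:
carry_out --commands '[1,0,0,-3,0,0,0,1,0,0,-6,0,0,0,1,0,0,-9,0,0,0,1,0,0,-10.2,0,0,0,1,0,0,-10.8,0,0,0,1,0,0,-11,0,0,0,1,0,0,-11.15,0,0,0,1,0,0,-11.25,0,0,0,1,0,0,-11.3,0,0,0,1,0,0,-11.3,0,0,0]'

```text
time_s: 12.2
ee_pos: [0.4451, 0.234, 0.0231]
eef_rot: [-3.141, -0.0, -0.867]
force: [0.0, 1.1, -0.6]
grip_width: 0.0502
```

Call:
carry_out --commands '[1,0,0,-0.1,0,0,0,-0.3,0,0,-0.1,0,0,0,-0.3,0,0,-0.1,0,0,0,-1,0,0,0,0,0,0,-1,0,0,0,0,0,0,-1,0,0,0,0,0,0,-1,0,0,2,0,0,0,-1,0,0,5,0,0,0,-1,0,0,9,0,0,0,-1,0,0,11.5,0,0,0]'

```text
time_s: 13.03
ee_pos: [0.4456, 0.2343, 0.1413]
eef_rot: [-3.139, -0.001, -0.867]
force: [0.6, -0.5, 0.8]
grip_width: 0.0937
```

Call:
carry_out --commands '[-1,15.8,-43.8,-1.5,0,0,0,-1,15.8,-43.8,-1.5,0,0,0,-1,15.8,-43.8,-1.5,0,0,0,-1,15.8,-43.8,-1.5,0,0,0,-1,15.8,-43.8,-1.5,0,0,0,-1,15.8,-43.8,-1.5,0,0,0,-1,15.8,-43.8,-1.5,0,0,0,-1,15.8,-43.8,-1.5,0,0,0,-1,15.8,-43.8,-1.5,0,0,0,-1,15.8,-43.8,-1.5,0,0,0,-1,15.8,-43.8,-1.5,0,0,0,-1,15.8,-43.8,-1.5,0,0,0]'

```text
time_s: 14.03
ee_pos: [0.6041, -0.2092, 0.1255]
eef_rot: [-3.139, -0.002, -0.871]
force: [-0.9, -0.1, -0.1]
grip_width: 0.0939
```

```bash
python3 wr.py w3 .6035 -.2035 .048; python3 - <<'E'
from h import *
z=np.load('w.npz');P=z['P'];q=P[(np.hypot(P[...,0]-.6035,P[...,1]+.2035)<.045)&(abs(P[...,2]-.009)<.004)]
print(cv2.minEnclosingCircle((q[:,:2]*1000).astype(np.float32)))
E
```

```text
[ 0.6038 -0.2077  0.1253] [-3.139e+00 -1.000e-03 -8.710e-01]
1051 enclosing ((600.8822021484375, -204.0600128173828), 14.164010047912598) rect ((601.16259765625, -203.83346557617188), (27.02273941040039, 27.274852752685547), 4.703400135040283) bgr [93. 93. 94.]
((601.0634155273438, -203.9103546142578), 25.024492263793945)
```

Call:
carry_out --commands '[-1,-0.2,0.3,-3,0,0.002,0,-1,-0.2,0.3,-5,0,0.002,0,-1,-0.2,0.3,-6,0,0.002,0,-1,-0.2,0.3,-6,0,0.002,0]'

```text
time_s: 14.42
ee_pos: [0.6007, -0.2034, 0.0631]
eef_rot: [3.141, 0.004, -0.87]
force: [0.5, 0.3, 0.2]
grip_width: 0.0941
```

Call:
carry_out --commands '[-1,0.1,0,-2.5,0,0,0,-1,0.1,0,-4,0,0,0,-1,0.1,0,-4.7,0,0,0,1,0.1,0,-4.7,0,0,0,1,0.1,0,-4.7,0,0,0,1,0.1,0,-4.7,0,0,0,1,0.1,0,-4.7,0,0,0,1,0.1,0,-4.7,0,0,0,1,0.1,0,-4.7,0,0,0,1,0.1,0,-4.7,0,0,0,1,0.1,0,-4.7,0,0,0,1,0.1,0,-4.7,0,0,0]' --force 20

```text
time_s: 15.42
ee_pos: [0.6017, -0.2034, 0.0162]
eef_rot: [3.141, 0.004, -0.87]
force: [-0.0, -0.0, -0.4]
grip_width: 0.0372
```

Call:
carry_out --commands '[1,0,0,0,0,0,0,1,0,0,0,0,0,0,1,0,0,0,0,0,0,1,0,0,0,0,0,0,1,0,0,1,0,0,0,1,0,0,3,0,0,0,1,0,0,6,0,0,0,1,0,0,9,0,0,0,1,0,0,11,0,0,0,1,0,0,11,0,0,0]'

```text
time_s: 16.25
ee_pos: [0.6035, -0.2041, 0.1319]
eef_rot: [-3.139, -0.003, -0.87]
force: [-0.9, 0.1, -0.5]
grip_width: 0.0271
```

Call:
carry_out --commands '[1,-0.5,3.5,0.4,0,0,0,1,-1,7.5,0.4,0,0,0,1,-1.6,11.5,0.4,0,0,0,1,-2.2,15.5,0.4,0,0,0,1,-2.8,19.5,0.4,0,0,0,1,-3.4,23.5,0.4,0,0,0,1,-4,27.5,0.4,0,0,0,1,-4.6,31.5,0.4,0,0,0,1,-5.2,35.5,0.4,0,0,0,1,-5.7,39,0.4,0,0,0,1,-6,41.5,0.4,0,0,0,1,-6.2,43,0.4,0,0,0]'

```text
time_s: 17.25
ee_pos: [0.5403, 0.2286, 0.1353]
eef_rot: [-3.14, -0.002, -0.868]
force: [-1.4, -1.1, -0.3]
grip_width: 0.0274
```

Call:
carry_out --commands '[1,0,0.1,-0.5,0,0,0,1,0,0.1,-3,0,0,0]'

```text
time_s: 17.42
ee_pos: [0.5414, 0.2308, 0.1075]
eef_rot: [-3.135, -0.004, -0.866]
force: [0.2, 0.4, -0.5]
grip_width: 0.0275
```

Call:
carry_out --commands '[1,0,-0.4,-2,0.001,0.006,0,1,0,-0.4,-5,0.001,0.006,0,1,0,-0.4,-7,0.001,0.006,0,1,0,-0.4,-7.8,0.001,0.006,0,1,0,-0.4,-8.1,0.001,0.006,0,1,0,-0.4,-8.3,0.001,0.006,0,1,0,-0.4,-8.4,0.001,0.006,0,1,0,-0.4,-8.45,0.001,0.006,0,1,0,-0.4,-8.5,0.001,0.006,0,1,0,-0.4,-8.5,0.001,0.006,0]'

```text
time_s: 18.25
ee_pos: [0.5418, 0.227, 0.0232]
eef_rot: [-3.138, 0.0, -0.866]
force: [0.8, -0.2, 1.2]
grip_width: 0.0275
```

Call:
carry_out --commands '[1,0,0,-0.05,0,0,0,0.2,0,0,-0.05,0,0,0,0.2,0,0,-0.05,0,0,0,-0.5,0,0,0,0,0,0,-1,0,0,0,0,0,0,-1,0,0,0,0,0,0,-1,0,0,2,0,0,0,-1,0,0,5,0,0,0,-1,0,0,9,0,0,0,-1,0,0,11.5,0,0,0,-1,0,0,11.5,0,0,0]'

```text
time_s: 19.17
ee_pos: [0.5439, 0.2277, 0.1441]
eef_rot: [-3.13, -0.003, -0.866]
force: [-0.3, 0.5, 0.6]
grip_width: 0.0874
```

Call:
carry_out --commands '[-1,-8.1,-30,-2.4,-0.004,0.011,0.41,-1,-8.1,-30,-2.4,-0.004,0.011,0.41,-1,-8.1,-30,-2.4,-0.004,0.011,0.41,-1,-8.1,-30,-2.4,-0.004,0.011,0.41,-1,-8.1,-30,-2.4,-0.004,0.011,0.41,-1,-8.1,-30,-2.4,-0.004,0.011,0.41,-1,-8.1,-30,-2.4,-0.004,0.011,0.41,-1,-8.1,-30,-2.4,-0.004,0.011,0.41,-1,-8.1,-30,-2.4,-0.004,0.011,0.41,-1,-8.1,-30,-2.4,-0.004,0.011,0.41,-1,-8.1,-30,-2.4,-0.004,0.011,0.41]'

```text
time_s: 20.08
ee_pos: [0.463, -0.0718, 0.1199]
eef_rot: [-3.139, 0.003, -0.456]
force: [-0.4, 0.6, -0.0]
grip_width: 0.0941
```

```bash
python3 wr.py w4 .463 -.072 .04; python3 - <<'E'
from h import *
z=np.load('w.npz');P=z['P'];q=P[(np.hypot(P[...,0]-.463,P[...,1]+.072)<.045)&(P[...,2]>.025)&(P[...,2]<.06)]
print(len(q),cv2.minAreaRect((q[:,:2]*1000).astype(np.float32)))
E
```

```text
[ 0.4631 -0.0715  0.1199] [-3.139e+00  3.000e-03 -4.550e-01]
1068 enclosing ((460.4756164550781, -70.27291870117188), 21.909889221191406) rect ((460.5172119140625, -70.50492095947266), (40.78162384033203, 19.726675033569336), 64.23501586914062) bgr [42. 44. 46.]
1766 ((460.5247497558594, -70.57354736328125), (54.31554412841797, 19.823223114013672), 64.5530776977539)
```

View pics/w4.png

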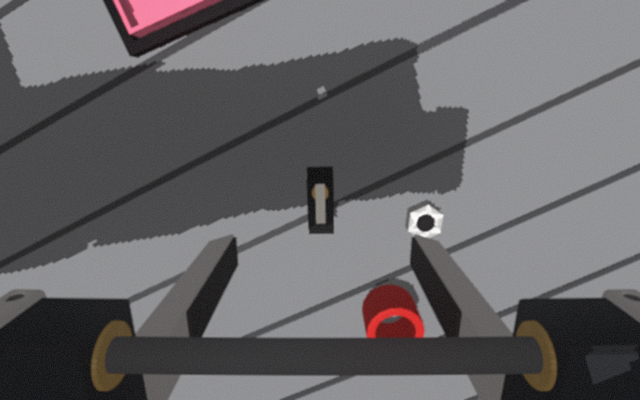

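Black servo at (0.4605, -0.0705) with its long axis at 64.4°, as given by the 54 × 20 mm rectangle. It stands between the fingers, around px (320,200). I'll half-close before descending to stay clear of the nut at px (425,222).

Call:
carry_out --commands '[0,-0.25,0.1,0,0,0,0,0,-0.25,0.1,0,0,0,0,0,-0.25,0.1,-2,0,0,0,0,-0.25,0.1,-4,0,0,0,0,-0.25,0.1,-6,0,0,0,0,-0.25,0.1,-8.5,0,0,0,0,-0.25,0.1,-10,0,0,0,0,-0.25,0.1,-10.6,0,0,0,0,-0.25,0.1,-10.6,0,0,0,1,-0.25,0.1,-10.6,0,0,0,1,-0.25,0.1,-10.6,0,0,0,1,-0.25,0.1,-10.6,0,0,0]' --force 20

```text
time_s: 21.13
ee_pos: [0.4612, -0.0705, 0.015]
eef_rot: [-3.139, 0.002, -0.455]
force: [0.0, -0.6, -0.5]
grip_width: 0.0302
```

Call:
carry_out --commands '[1,0,0,0,0,0,0,1,0,0,0,0,0,0,1,0,0,0,0,0,0,1,0,0,0,0,0,0,1,0,0,0,0,0,0,1,0,0,1,0,0,0,1,0,0,3,0,0,0,1,0,0,6,0,0,0,1,0,0,9,0,0,0,1,0,0,11,0,0,0,1,0,0,11,0,0,0]'

```text
time_s: 22.05
ee_pos: [0.4629, -0.0709, 0.1296]
eef_rot: [-3.137, -0.005, -0.455]
force: [0.2, 0.5, -0.2]
grip_width: 0.0201
```

Call:
carry_out --commands '[1,1,3,0.5,0,0.003,0,1,2.2,6.5,0.5,0,0.003,0,1,3.5,10,0.5,0,0.003,0,1,4.7,13.5,0.5,0,0.003,0,1,6,17,0.5,0,0.003,0,1,6.6,19,0.5,0,0.003,0,1,7,20.2,0.5,0,0.003,0,1,7,20.2,0.5,0,0.003,0,1,7,20.2,0.5,0,0.003,0]'

```text
time_s: 22.8
ee_pos: [0.5325, 0.1307, 0.134]
eef_rot: [-3.14, -0.002, -0.454]
force: [0.4, -0.2, -0.0]
grip_width: 0.0198
```

Call:
carry_out --commands '[1,0,0,-3,0,0,0,1,0,0,-6,0,0,0,1,0,0,-9,0,0,0,1,0,0,-10.2,0,0,0,1,0,0,-10.8,0,0,0,1,0,0,-11,0,0,0,1,0,0,-11.1,0,0,0,1,0,0,-11.2,0,0,0,1,0,0,-11.25,0,0,0,1,0,0,-11.25,0,0,0]'

```text
time_s: 23.63
ee_pos: [0.5332, 0.1307, 0.0228]
eef_rot: [-3.138, -0.003, -0.454]
force: [0.1, -0.8, 6.4]
grip_width: 0.02
```

Call:
carry_out --commands '[1,0,0,0,0,0,0,0.4,0,0,0,0,0,0,0.4,0,0,0,0,0,0,0.1,0,0,0,0,0,0,0,0,0,0,0,0,0,0,0,0,1,0,0,0,0,0,0,3,0,0,0,0,0,0,7,0,0,0,-1,0,0,10.5,0,0,0,-1,0,-3,14,0,0,0,-1,0,-6,16,0,0,0]'

```text
time_s: 24.55
ee_pos: [0.5334, 0.0713, 0.1865]
eef_rot: [-3.137, -0.006, -0.451]
force: [0.6, -0.2, -0.1]
grip_width: 0.0638
```

Call:
carry_out --commands '[-1,-10,-10,2,0,0,0,-1,-10,-10,2,0,0,0,-1,-10,-10,2,0,0,0,-1,-10,-10,2,0,0,0,-1,-10,-10,2,0,0,0,-1,-10,-10,2,0,0,0]'

```text
time_s: 25.05
ee_pos: [0.4334, -0.0291, 0.2076]
eef_rot: [-3.136, -0.008, -0.453]
force: [-0.1, -0.9, -0.6]
grip_width: 0.0936
```

```bash
python3 - <<'E'
from h import *
for n in ['top','scene']:
    im,d=viewer.camera(n); P=cloud(n,d)
    if n=='top': cv2.imwrite('pics/end_top.png',cv2.resize(im[130:260,190:480],None,fx=2.7,fy=2.7,interpolation=cv2.INTER_CUBIC))
    else: cv2.imwrite('pics/end_scene.png',cv2.resize(im[100:310,140:470],None,fx=2.4,fy=2.4,interpolation=cv2.INTER_CUBIC))
    for t,x,y,h,z0 in [('roller',.437,.138,.05,.007),('ycollar',.445,.234,.04,.007),('hub',.5415,.2265,.048,.007),('servo',.5325,.131,.04,.007),('red',.47,-.2005,.04,0),('blue',.606,-.337,.04,0)]:
        q=P[(np.hypot(P[...,0]-x,P[...,1]-y)<.045)&(P[...,2]>z0+h-.008)&(d>0)]
        if len(q)<5: print(n,t,len(q)); continue
        r=cv2.minAreaRect((q[:,:2]*1000).astype(np.float32)); print(n,t,'top z',np.median(q[:,2]).round(4),'expect',z0+h,np.round(r[0],1),np.round(r[1],1),'want',x*1000,y*1000)
E
```

```text
top roller top z 0.0568 expect 0.057 [439.5 137. ] [41.8 41.9] want 437.0 138.0
top ycollar top z 0.0467 expect 0.047 [447.5 233.8] [46.6 47.2] want 445.0 234.0
top hub top z 0.0553 expect 0.055 [544.3 227.4] [26.8 23.1] want 541.5 226.5
top servo top z 0.0474 expect 0.047 [536.  131.3] [52.9 20.2] want 532.5 131.0
top red top z 0.0397 expect 0.04 [ 469.2 -199.1] [47.5 46. ] want 470.0 -200.5
top blue top z 0.0416 expect 0.04 [ 607.1 -336. ] [52.  21.4] want 606.0 -337.0
scene roller top z 0.0561 expect 0.057 [440.5 135.5] [41.9 41.9] want 437.0 138.0
scene ycollar top z 0.0454 expect 0.047 [447.6 233. ] [48.8 49.4] want 445.0 234.0
scene hub top z 0.0538 expect 0.055 [543.8 226.1] [27.6 26.8] want 541.5 226.5
scene servo top z 0.0469 expect 0.047 [537.4 131.1] [44.1 22.7] want 532.5 131.0
scene red top z 0.0387 expect 0.04 [ 469.8 -199.8] [45.2 49.4] want 470.0 -200.5
scene blue top z 0.04 expect 0.04 [ 608.5 -337.1] [53.2 20.8] want 606.0 -337.0
```

View pics/end_scene.png

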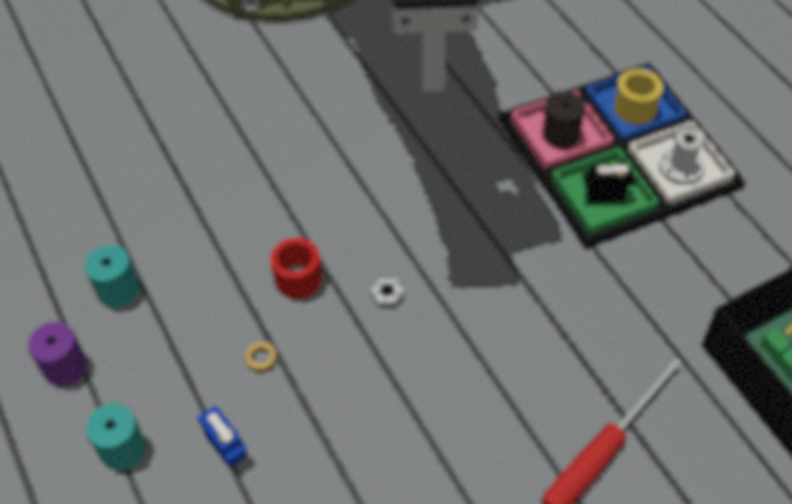

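View pics/end_top.png

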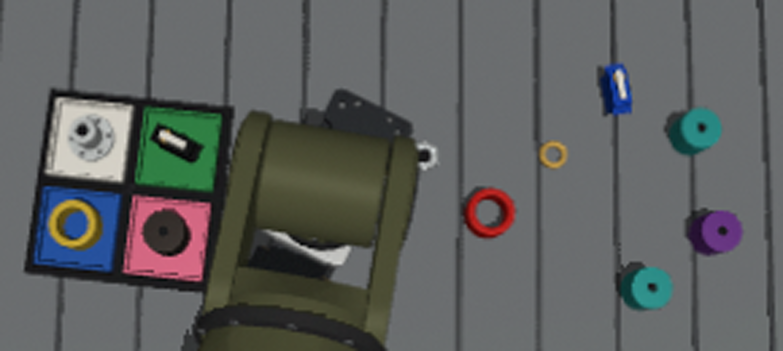

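Both views show the right part standing in each compartment: roller in pink, yellow collar in blue, hub in white, servo in green. Each is within about 5 mm of centre and at the expected height. The red collar and blue servo have not moved, and the arm is clear, so I'm handing in.

```bash
python3 -c "
from station import ticket
print(ticket.hand_in())"
```

```text
the job is handed in; nothing more can be done
None
```

All four parts are in the caddy and the job is handed in, at about 25 s of the 112 s allowed. The roller is in pink, the yellow collar in blue, the aluminium hub in white and the black servo in green. I lowered each one slowly to its compartment's floor, let go and moved the arm clear.

- **Placing:** the last top and scene pictures show each part within about 5 mm of its compartment's centre. Top heights are within about 2 mm of what a part standing on the floor should read.
- **Left alone:** the red collar and blue servo measure within about 3 mm of where they started, which is within camera error.
- **Contact on release:** the force reading clearly showed the roller and servo touching the floor. For the light collar and hub it was too weak to tell, so I went by the tool's height.
- **Disagreements:** the two cameras differed by 1–2 mm. The networks' wrong guesses, such as purple and turquoise "rollers", I ruled out by colour in the pictures.

No check failed.

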